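Ready the honing corner: speed lever to the set-mark, chisel into its sloping tray

ROBOT

A 6-joint arm with a two-finger parallel gripper is mounted at the origin on the work surface. World frame = base frame: x ahead of the robot, y to its left, z up, the work surface at z = 0. Lengths are in m, angles in rad, forces in N, time in s.
With the tool pointing down it reaches from about 0.35 to 0.975 m from the base axis. Payload 7.1 kg.
Tool frame: the origin (TCP) lies midway between the tips of the shut fingers; the grasp point (between the pads) lies 19 mm behind it; z points along the fingers, y is the line along which they close (so a half turn about z gives the same grasp; the last joint's range is limited). The gripper opens to 88 mm and grips with 3 to 60 N. Pads are 20 mm wide; open, the fingers measure 115 mm over their backs; the gripper's body (75 mm by 178 mm) begins 61 mm behind the grasp point.
Start: joints at [1.17, 0.423, 1.63, -0, 1.089, -0.019], TCP at [0.233, 0.58, 0.223] pointing down, gripper open.
Joint ranges: [-3, 3], [-0.9, 2.11], [0.09, 2.58], [-1.31, 4.45], [0.11, 2.69], [-2.54, 2.54]. Speed limits (rad/s): [2.39, 2.39, 3.01, 3.14, 3.14, 3.14].

INTERFACE

Orientations are given as a unit quaternion [w, x, y, z].
In Python, from station import move_pose, movel, movej, command_gripper, wait, inverse_kinematics, read_camera, camera_info, MotionError, job_done, get_time, get_joint_pos, get_qvel, get_effort, get_tcp_pos, get_ee_rot, get_ft_force, get_ft_torque, get_grip_width, get_finger_force gives the robot as it stands. Calls block until the motion is done:
- move_pose(position, orientation): joint-space move of the TCP to a pose.
- movel(position, frame=None, v=0.15, until_force=None): straight line of the TCP; frame=None keeps the orientation; v is the mean speed in m/s. With until_force (N) it stops when the force on the tool has changed by that much, and returns True; else False.
- movej(angles): joint-space move.
- command_gripper(opening): opening from 0.0 (shut) to 1.0 (fully open); the grip force is fixed at half the most; returns when the fingers have stopped.
- wait(seconds).
- inverse_kinematics(position, orientation): joint angles nearest the present ones, or None.
- read_camera(name): name is "scene" or "top" or "wrist"; returns the picture (480x640x3 uint8, red, green, blue); there is no depth.
- camera_info(name): a dict with "intrinsics" (3x3 intrinsics, pixels), "T" (4x4, takes a point from camera to world coordinates); the wrist camera has in their place "tool_from_camera" (4x4, takes a point from camera to tool coordinates, whose origin is the TCP and whose axes are the flange's). Camera axes: x right, y up, looking along -z (the intrinsics and any distortion apply to the point x, -y, -z); pixel columns grow to the right and rows downward; lengths in m; the calibration is good to about 2 mm. The wrist camera is an equidistant fisheye: a pixel r from the principal point sees the ray r / f radians off the axis. A picture is of the moment at which its call begins: read the wrist's pose just before it. camera_info takes no time and is no camera call.
A pose or a line that the arm cannot do raises MotionError and nothing moves.
- job_done(): hands the job in; it is judged then, once.
Readings, each from a call of its own:
- get_time(): time.
- get_joint_pos(): joint angles.
- get_qvel(): joint speeds.
- get_effort(): joint torques, N m.
- get_tcp_pos(): TCP position.
- get_ee_rot(): TCP orientation.
- get_ft_force(): force on the tool from outside, world axes, zero at the start.
- get_ft_torque(): the same for the moment, N m.
- get_grip_width(): opening from 0.0 (shut) to 1.0 (fully open).
- get_finger_force(): force on a finger pad.
Only numpy, scipy, OpenCV 4.12 (cv2) and the standard library are available. Lean on these libraries where they do the work, as an engineer would, in place of code of your own. Each camera call takes 0.05 s, during which the arm holds its last target. There are 200 camera calls.

TASK

Get the carver's honing machine ready for use: first swing its speed lever until it stands in line with the dark set-mark pointer on the quadrant, without shifting the pointer. Then lay the carving chisel from the bench into the empty sloping tray, lying flat along the slope with its blade uphill; lower it in with the gripper instead of dropping it. Leave the rasp, mallet and glue jar where they are.

Things in the scene. Friction and masses are not known exactly. Their poses are not given: they have to be found in the camera images.
- honer: Fixed grey honing machine. Origin: on the bench, under the middle of its low control housing (130 x 170 mm, 55 mm high), which carries the lever. Its x points away from the robot at yaw 0, its y to the left. On the same base, from 150 to 390 mm along its +y, stand the motor and the cork-coloured wheel, up to 205 mm high.
- lever_hinge (a point): Hinge axis of the speed lever and of the set-mark: a point 55 mm above the bench at the middle of the housing's top; the axis runs along the honer's x.
- lever_knob (a point): Centre of the black barrel-shaped knob (32 mm diameter, 38 mm long along the honer's x, parallel to the hinge, flat ends) on the lever, a 12 mm round steel bar; 125 mm from the hinge. The point's z points along the lever, outward.
- speed_lever (a joint): Angle of the speed lever, rad: 0 upright, positive leaning to the honer's +y (robot's left), range -1 to 1. It stays where it is left; about 2.5 N at the knob moves it.
- mark_tip (a point): Centre of the head of the dark steel set-mark pointer, on the far (+x) face of the aluminium quadrant: 82 mm from the hinge, 30 mm beyond the lever's plane. The quadrant plate is 22 mm beyond the lever's plane and reaches 85 mm from the hinge. The point's z points along the pointer, outward.
- set_mark (a joint): Angle of the set-mark pointer, rad, same zero and sense as the lever: the angle the lever must be given.
- chisel: Loose carving chisel, 200 mm long, lying on the bench: octagonal pale wooden handle 110 mm long and 28 mm across flats (from x = -100 to +10), flat steel blade 24 mm wide, 5 mm thick at mid-height to x = +100. Origin: middle of the length, at the handle's underside; x towards the blade's edge, z up.
- chisel_grip (a point): Point on the chisel handle's axis, 30 mm from the origin towards the handle's end, 14 mm above the underside, near the centre of mass: a good place to grip.
- chisel_edge (a point): Middle of the chisel's cutting edge.
- tray: The empty sloping wooden tray, fixed on a stand. Inner floor 230 mm (x) by 76 mm (y), walls 12 mm high and 8 mm thick all round. Origin: centre of the inner floor's surface, 85 mm above the bench; x points up the slope (25 degrees above level, away from the robot), z square to the floor.
- rasp_tray: The other tray, of the same shape and frame, with the rasp in it. It can stand on either side of the empty tray.
- rasp: Loose rasp, 200 mm long, 26 mm wide, 20 mm thick, dark wooden handle and dark steel blade, lying in the other tray: a bystander. Origin: middle of its underside, x towards the blade.
- mallet: Loose square-headed wooden mallet lying on the bench, head 65 x 120 x 60 mm, 230 mm long: a bystander. Origin: on the bench, 62 mm from the head's far face; x towards the head.
- glue: Loose white glue jar, 72 mm diameter, 130 mm high: a bystander. Origin: centre of its underside.
Things that resemble listed ones, but are neither listed nor needed, are in the scene too. Several things have the shape of the chisel; the one meant has the colours described above.

How it is judged:
On the way, in this order (a step that is already met when the one before it is completed fails the run):
1. the speed lever stands in line with the set-mark, before the chisel goes into the tray (angle between the z axis of lever_knob and the z axis of mark_tip, either way round below 0.08 rad and distance between chisel_grip and tray above 0.09 m), for 0.3 s.
2. the chisel is laid along the slope on the tray's floor while still in the gripper (contact force between the fingers and chisel above 0.5 N and angle between the x axis of chisel and the x axis of tray, either way round below 0.2 rad and z of chisel in the frame of tray below 0.02 m and y of chisel in the frame of tray between -0.04 and 0.04 m and x of chisel in the frame of tray between -0.04 and 0.04 m), for 0.05 s.
At the end, for the whole second after the job is handed in: The speed lever is within 0.08 rad of the set-mark, whose tip has not moved 8 mm; the chisel lies at rest and flat on the empty tray's floor between its walls, blade uphill, along the slope within 0.2 rad; rasp, mallet and glue jar are within 30 mm of where they were (angle between the z axis of lever_knob and the z axis of mark_tip, either way round below 0.08 rad and distance of mark_tip from where it was at the start of the episode below 0.008 m and angle between the x axis of chisel and the x axis of tray, either way round below 0.2 rad and z of chisel in the frame of tray below 0.006 m and z of chisel_edge in the frame of tray below 0.03 m and y of chisel in the frame of tray between -0.032 and 0.032 m and x of chisel_edge in the frame of tray between 0.075 and 0.12 m and linear speed of chisel below 0.02 m/s and distance of each of rasp, mallet, glue from where it was at the start of the episode below 0.03 m); the robot touches nothing.
It fails at once if the set-mark pointer shifted by 8 mm or more (distance of mark_tip from where it was at the start of the episode above 0.008 m).
It fails at once if rasp, mallet or glue jar moved by more than 30 mm (distance of any of rasp, mallet, glue from where it was at the start of the episode above 0.03 m).
It also fails if it takes over 54 s, if anything falls off the work surface, if the arm or the gripper's body presses on something with over 40 N, if the wrist force passes 120 N, or if a joint passes its speed limit or range.

## Working session

There is one attempt and no reset: what is moved stays moved. The work goes in short steps, each a Python script; the robot and the scene stay as the last script left them, time stands still between calls to the robot, and variables do not carry over. Pictures are saved under pics/ and viewed, at most 10 in all, crops included, and the job is handed in when it is done.

```bash
mkdir -p pics; ls; python3 - <<'E'
from station import *
import cv2
for n in("scene","top"):
    cv2.imwrite(f"pics/{n}0.png",read_camera(n)[...,::-1]); print(n,camera_info(n))
print(camera_info("wrist"),get_time(),get_ee_rot())
E
```

```text
pics
scene {'intrinsics': array([[575.19442372,   0.        , 324.32494815],
       [  0.        , 575.19442372, 235.91287   ],
       [  0.        ,   0.        ,   1.        ]]), 'T': array([[-0.40875462, -0.66419681,  0.62590914,  1.31526236],
       [ 0.91262234, -0.29271256,  0.28537665,  0.37063179],
       [-0.00633479,  0.68786769,  0.72580846,  1.07082433],
       [ 0.        ,  0.        ,  0.        ,  1.        ]])}
top {'intrinsics': array([[622.13884994,   0.        , 321.14961759],
       [  0.        , 622.13884994, 249.3530892 ],
       [  0.        ,   0.        ,   1.        ]]), 'T': array([[ 0.01192304,  0.98398121, -0.17787305,  0.21884107],
       [-0.99989334,  0.01023186, -0.01042213, -0.01460821],
       [-0.00843521,  0.17797834,  0.98399825,  1.76057049],
       [ 0.        ,  0.        ,  0.        ,  1.        ]])}
{'intrinsics': array([[371.64829954,   0.        , 317.70925174],
       [  0.        , 371.64829954, 240.84796584],
       [  0.        ,   0.        ,   1.        ]]), 'tool_from_camera': array([[-2.14517443e-04,  9.68004732e-01,  2.50931851e-01,
         6.89370865e-02],
       [ 9.99999460e-01, -4.74928285e-05,  1.03809305e-03,
         1.65077639e-04],
       [ 1.01679645e-03,  2.50931938e-01, -9.68004199e-01,
        -1.61960252e-01],
       [ 0.00000000e+00,  0.00000000e+00,  0.00000000e+00,
         1.00000000e+00]])} 0.1 [-1.29437204e-04  1.89721007e-01  9.81837820e-01 -6.46434571e-04]
```

View pics/scene0.png

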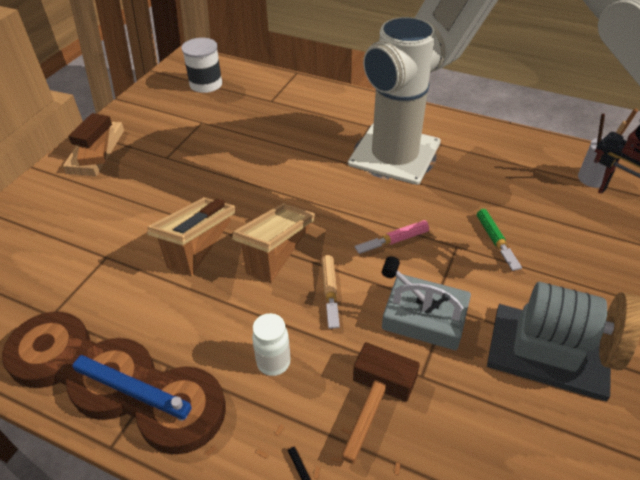

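View pics/top0.png

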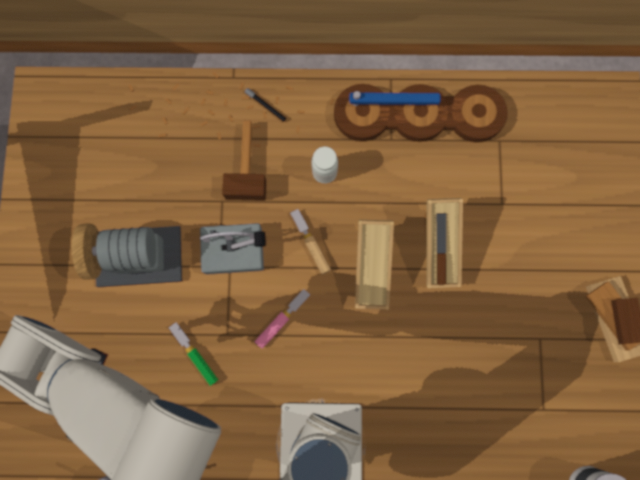

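The chisel (pale handle) lies around top px (311,240), blade towards (299,218). The empty tray is around (375,265), the rasp tray at (444,243). The honer housing is at (232,248), with the lever knob at (259,239). Next I'll enlarge these areas.

```bash
python3 - <<'E'
import cv2
a=cv2.imread("pics/top0.png")[190:320,190:410]; b=cv2.imread("pics/scene0.png")[190:350,230:480]
cv2.imwrite("pics/topc.png",cv2.resize(a,None,fx=3.6,fy=3.6,interpolation=cv2.INTER_CUBIC))
cv2.imwrite("pics/scenec.png",cv2.resize(b,None,fx=3.2,fy=3.2,interpolation=cv2.INTER_CUBIC))
E
```

```text
(no output)
```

View pics/topc.png

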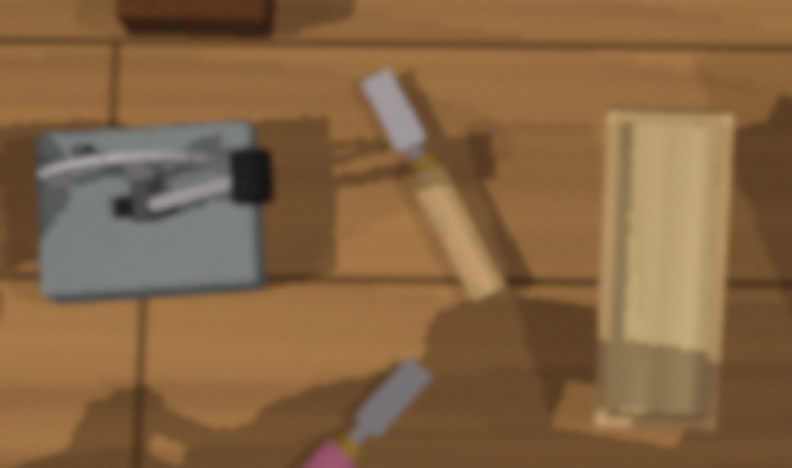

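View pics/scenec.png

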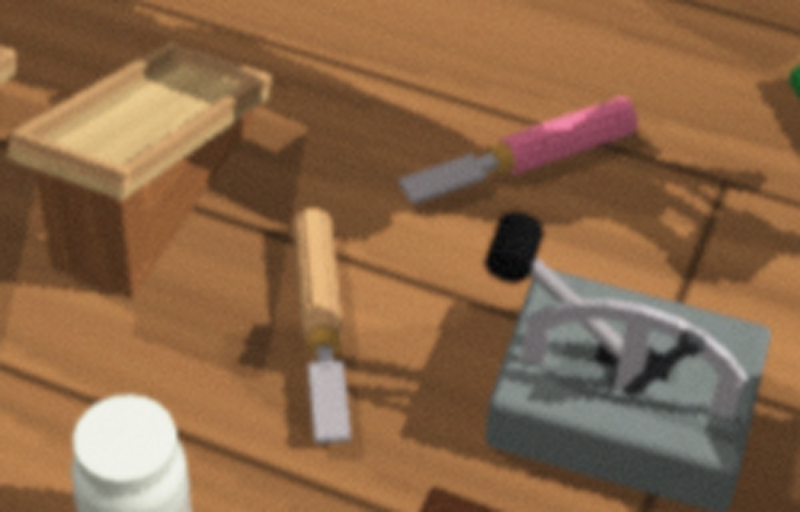

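```bash
cat > h.py <<'E'
import numpy as np
from station import *
from scipy.spatial.transform import Rotation as R
from scipy.optimize import least_squares
CI={n:camera_info(n) for n in("scene","top")}
def proj(n,P):
    c=CI[n]; p=(np.linalg.inv(c["T"])@np.r_[P,1])[:3]; p=p*[1,-1,-1]
    q=c["intrinsics"]@p; return q[:2]/q[2]
def tc(u,v): return "top",np.array([190+u/3.6,190+v/3.6])
def sc(u,v): return "scene",np.array([230+u/3.2,190+v/3.2])
def Rz(a): return R.from_euler('z',a).as_matrix()
def honer(p,l): return Rz(p[2])@np.array(l)+[p[0],p[1],0]
def lev(a,r,x=0): return [x,r*np.sin(a),.055+r*np.cos(a)]
def Rtray(yaw): return Rz(yaw)@R.from_euler('y',-np.deg2rad(25)).as_matrix()
def tray(p,l): return Rtray(p[2])@np.array(l)+[p[0],p[1],.085]
def ch(p,l): return Rz(p[2])@np.array(l)+[p[0],p[1],0]
def fit(f,x0):
    r=least_squares(f,x0,loss='soft_l1'); print(r.x.round(4),"res px",r.fun.round(1)); return r.x
def quat(M):
    q=R.from_matrix(M).as_quat(); return q[[3,0,1,2]]
E
python3 - <<'E'
from h import *
def fh(p):
    o=[]
    for (n,u),l in [(sc(537,272),(-.065,-.085,.055)),(sc(770,325),(-.065,.085,.055)),(sc(738,470),(.065,.085,.055)),(sc(497,408),(.065,-.085,.055)),
      (tc(38,133),(.065,.085,.055)),(tc(250,122),(.065,-.085,.055)),(tc(264,278),(-.065,-.085,.055)),(tc(48,296),(-.065,.085,.055)),
      (tc(251,176),lev(p[3],.125)),(sc(515,246),lev(p[3],.125)),(sc(688,342),lev(p[4],.082,.03))]:
        o+=list(proj(n,honer(p,l))-u)
    return o
h=fit(fh,[.55,.2,0,-.9,.5])
def ft(p):
    o=[]
    for (n,u),(a,b) in [(tc(607,110),(1,1)),(tc(733,114),(1,-1)),(tc(716,428),(-1,-1)),(tc(596,422),(-1,1)),(sc(12,152),(1,-1)),(sc(122,192),(1,1)),(sc(270,90),(-1,1)),(sc(172,45),(-1,-1))]:
        o+=list(proj(n,tray(p,(a*.123,b*.046,.012)))-u)
    return o
t=fit(ft,[.5,-.1,0])
def fc(p):
    o=[]
    for (n,u),l in [(tc(377,78),(.1,0,.014)),(tc(487,292),(-.1,0,.018)),(sc(333,438),(.1,0,.014)),(sc(313,212),(-.1,0,.024))]:
        o+=list(proj(n,ch(p,l))-u)
    return o
c=fit(fc,[.55,.05,.4])
print(ch(c,(-.03,0,.014)))
np.savez("est.npz",h=h,t=t,c=c)
E
```

```text
[ 0.532   0.2588  0.087  -0.8071  0.447 ] res px [-1.4 -3.7  0.  -1.3 -0.1  0.1 -3.8 -2.2 -2.2 -0.7 -0.7 -2.1 -1.9  0.1
 -3.1 -0.2 -1.1 -0.7 -1.1 -0.1  0.3 -0.5]
[ 0.4837 -0.1378 -0.0249] res px [-0.6 -0.8 -0.9 -0.7 -1.5 -0.6 -1.6 -0.1 -1.6 -6.3  0.  -5.9 -0.1 -4.6
 -1.2 -1. ]
[0.5584 0.0395 0.488 ] res px [-1.7 -0.9 -0.4  0.5 -0.4 -0.3 -0.6 -0.5]
[0.53194536 0.02544265 0.014     ]
```

```bash
cat >> h.py <<'E'
E_=np.load("est.npz") if __import__("os").path.exists("est.npz") else {}
def frame(xdir,zdir):
    x=np.array(xdir,float); z=np.array(zdir,float); x/=np.linalg.norm(x); z/=np.linalg.norm(z)
    return np.c_[x,np.cross(z,x),z]
def wsnap(name):
    import cv2
    p=np.array(get_tcp_pos()); q=np.array(get_ee_rot()); im=read_camera("wrist")
    T=np.eye(4); T[:3,:3]=R.from_quat(q[[1,2,3,0]]).as_matrix(); T[:3,3]=p
    np.save(f"pics/{name}.npy",T@camera_info("wrist")["tool_from_camera"]); cv2.imwrite(f"pics/{name}.png",im[...,::-1])
KW=camera_info("wrist")["intrinsics"]
def wproj(T,P):
    p=(np.linalg.inv(T)@np.r_[P,1])[:3]*[1,-1,-1]
    th=np.arctan2(np.hypot(p[0],p[1]),p[2]); d=p[:2]/np.hypot(p[0],p[1])
    return KW[0,0]*th*d+KW[:2,2]
E
python3 - <<'E'
from h import *
h=E_["h"]; t=E_["t"]
Q=quat(frame(Rz(h[2])@[0,1,0],[0,0,-1]))
p=get_tcp_pos(); movel([p[0],p[1],.36],v=.25)
move_pose(honer(h,(0.0,-.04,.27)),Q)
wsnap("w1"); print(get_time(),get_joint_pos())
# IK check for tray
print(inverse_kinematics(tray(t,(-.03,0,.1)),quat(frame(Rtray(t[2])[:,0],-Rtray(t[2])[:,2]))))
E
python3 -c "
import cv2;a=cv2.imread('pics/w1.png');cv2.imwrite('pics/w1b.png',cv2.resize(a,(800,600),interpolation=cv2.INTER_CUBIC))"
```

```text
2.6 [3.69262264e-01 3.03539398e-01 1.69077482e+00 2.23751015e-04
 1.14689444e+00 2.80512919e-01]
[-0.47606924  0.12644916  2.34189807  0.60273068  0.3310485   0.58013328]
```

View pics/w1b.png

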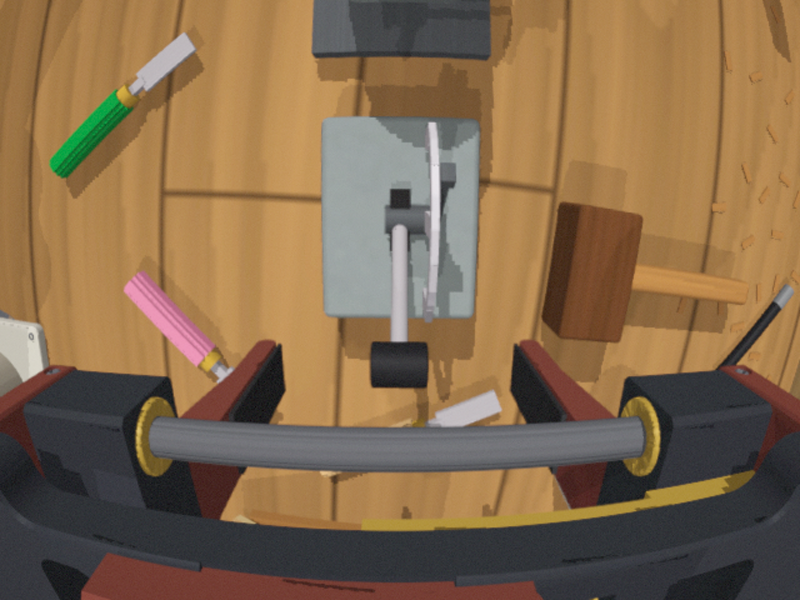

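The wrist view (800x600) shows the knob centred at (399,364) and the mark head just beyond the quadrant at (448,175). The housing top corners are at (321,118), (480,118), (475,317) and (326,317). I'll refit with these.

```bash
python3 - <<'E'
from h import *
T=np.load("pics/w1.npy")
def fh(p,full=True):
    o=[]
    for u,l in [((321,118),(-.065,.085,.055)),((480,118),(.065,.085,.055)),((475,317),(.065,-.085,.055)),((326,317),(-.065,-.085,.055)),((399,364),lev(p[3],.125)),((448,175),lev(p[4],.082,.03))]:
        o+=list(wproj(T,honer(p,l))-np.array(u)/1.25)
    for (n,u),l in [(tc(251,176),lev(p[3],.125)),(sc(515,246),lev(p[3],.125)),(sc(688,342),lev(p[4],.082,.03))]:
        o+=list(proj(n,honer(p,l))-u)
    return o
h=fit(fh,E_["h"])
d=dict(E_); d["h"]=h; np.savez("est.npz",**d)
print(honer(h,lev(h[3],.125)),honer(h,lev(h[4],.125)))
E
```

```text
[ 0.5335  0.2595  0.0811 -0.8084  0.4373] res px [-0.6 -2.   1.1 -0.8  0.1  2.1 -2.3  1.3  0.5 -0.1 -0.4 -0.  -1.3 -1.
 -1.   0.3 -0.  -0. ]
[0.54083036 0.16940088 0.14133415] [0.52922517 0.3122652  0.1682363 ]
```

```bash
python3 - <<'E'
from h import *
h=E_["h"]; Q=quat(frame(Rz(h[2])@[0,1,0],[0,0,-1]))
k=lambda a,dz=-.012: honer(h,lev(a,.125))+[0,0,dz]
move_pose(k(h[3],.06),Q); movel(k(h[3]),v=.12)
command_gripper(.3); print("grip",get_grip_width(),get_finger_force(),get_ft_force())
if get_grip_width()<.38: raise SystemExit("missed")
for a in np.linspace(h[3],h[4],8)[1:]:
    movel(k(a),v=.1)
print(get_ft_force(),get_tcp_pos(),get_grip_width(),get_time())
E
```

```text
grip 0.43321123376470266 29.999472498893738 [ 0.6518185  -0.85235214 -0.53727665]
[-2.31953446  2.56116809  7.55329301] [0.52947162 0.31350249 0.15736452] 0.4310903365953307 7.2333
```

```bash
python3 - <<'E'
from h import *
import cv2
h=E_["h"]; c=E_["c"]
p=np.array(get_tcp_pos())
command_gripper(1.0); movel(p+[0,0,.11],v=.25)
Q=quat(frame(Rz(h[2])@[0,1,0],[0,0,-1]))
move_pose(honer(h,(0,-.03,.30)),Q); wsnap("w2")
a=cv2.imread("pics/w2.png")[60:300,200:440]
# chisel view
Qc=quat(frame(Rz(c[2])@[1,0,0],[0,0,-1]))
move_pose(ch(c,(-.05,0,.2)),Qc); wsnap("w3"); print(get_joint_pos(),get_time())
b=cv2.imread("pics/w3.png")
cv2.imwrite("pics/w2b.png",cv2.resize(a,(600,600),interpolation=cv2.INTER_CUBIC))
cv2.imwrite("pics/w3b.png",cv2.resize(b,(800,600),interpolation=cv2.INTER_CUBIC))
E
```

```text
[1.01798737e-02 2.92355053e-01 1.88959523e+00 3.10561938e-04
 9.58823414e-01 1.08978900e+00] 10.225
```

View pics/w2b.png

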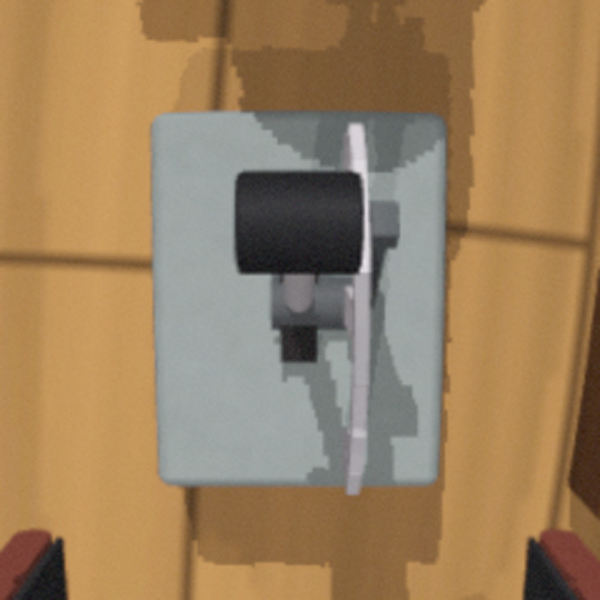

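View pics/w3b.png

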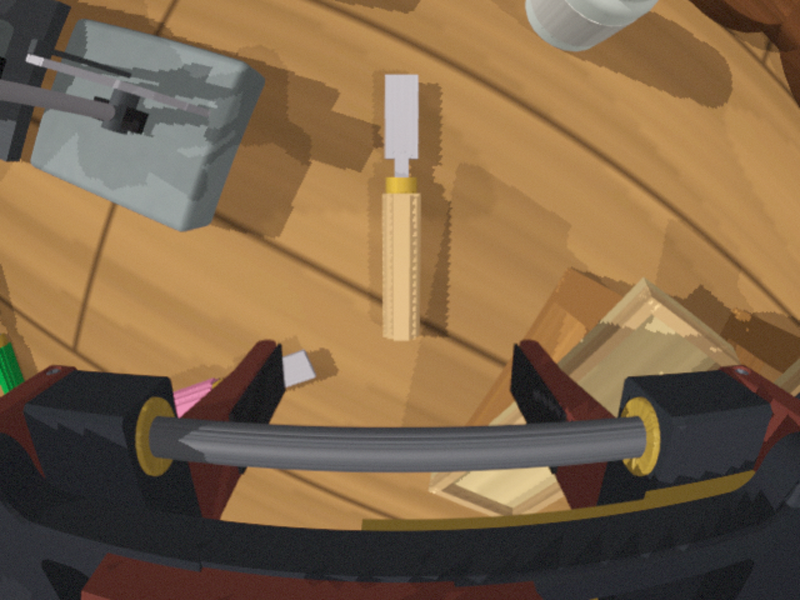

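Lever view: knob centre is at crop px (299,222), mark head at about (387,222), and both look similarly inclined. Chisel view: the edge is at (401,75) and the handle end at (400,340), along the tool axis. I'll compute numbers from both.

```bash
python3 - <<'E'
from h import *
T=np.load("pics/w2.npy"); T1=np.load("pics/w1.npy")
cor=[((155,115),(-1,1)),((446,117),(1,1)),((439,484),(1,-1)),((163,484),(-1,-1))]
f=lambda u:np.array(u)/2.5+[200,60]
def fh(p):
    o=[]
    for u,(a,b) in cor: o+=list(wproj(T,honer(p,(a*.065,b*.085,.055)))-f(u))
    for u,l in [((299,222),lev(p[3],.125)),((387,222),lev(p[4],.082,.03))]: o+=list(wproj(T,honer(p,l))-f(u))
    o+=list(wproj(T1,honer(p,lev(p[4],.082,.03)))-np.array((448,175))/1.25)
    return o
h=E_["h"].copy(); h[3]=h[4]
fit(fh,h)
T3=np.load("pics/w3.npy")
def fc(p):
    o=[]
    for u,l in [((401,75),(.1,0,.0165)),((400,340),(-.1,0,.02))]:
        o+=list(wproj(T3,ch(p,l))-np.array(u)/1.25)
    return o
c=fit(fc,E_["c"]); d=dict(E_); d["c"]=c; np.savez("est.npz",**d)
# tray corners predicted in w3 (outer rim)
for a,b in((1,1),(1,-1),(-1,1),(-1,-1)): print(a,b,wproj(T3,tray(E_["t"],(a*.123,b*.046,.012)))*1.25)
E
```

```text
[0.5341 0.2587 0.0819 0.2959 0.453 ] res px [-2.3 -1.1  1.5 -2.1  1.1  2.2 -1.7  2.4  0.7 -0.  -0.8  0.4  0.1 -0.4]
[0.5587 0.0381 0.4874] res px [-0.   0.9  0.  -1. ]
1 1 [651.87772199 296.3167346 ]
1 -1 [741.9780807  367.46350623]
-1 1 [426.58526773 489.29870312]
-1 -1 [512.24770122 523.61856858]
```

The fit puts the lever at about 0.30 against the mark at about 0.45. I'll cross-check with the scene camera before correcting.

```bash
python3 - <<'E'
from h import *
import cv2
h=E_["h"]; im=read_camera("scene")
for a in(.3,.37,.45): print(a,proj("scene",honer(h,lev(a,.125))))
print("mark",proj("scene",honer(h,lev(h[4],.082,.03))))
cv2.imwrite("pics/s2c.png",cv2.resize(im[220:350,370:500][...,::-1],(600,600),interpolation=cv2.INTER_CUBIC))
E
```

```text
0.3 [452.23507863 272.33061192]
0.37 [456.07848624 274.27632954]
0.45 [460.27775818 276.68459776]
mark [444.95821954 296.87232981]
```

View pics/s2c.png

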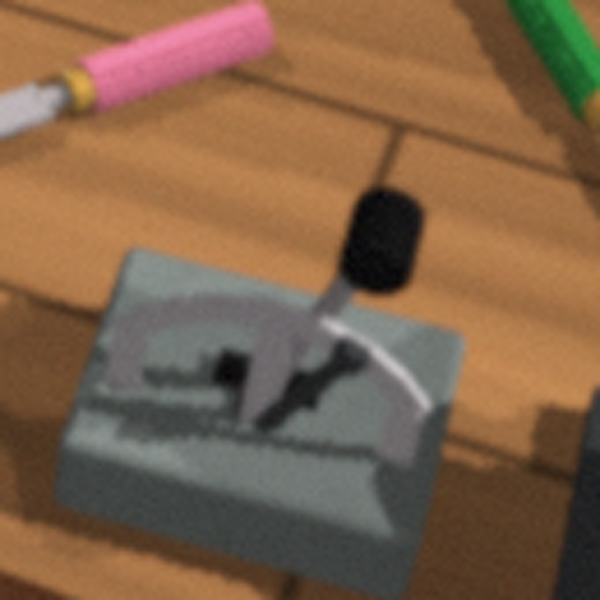

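Confirmed: the knob at (453,272) gives about 0.30 rad, so the flat-end grip slipped. I'll centre the knob by closing the fingers around its round side at the target position.

```bash
python3 - <<'E'
from h import *
h=E_["h"]; a=.447
Q=quat(frame(Rz(h[2])@[1,0,0],[0,0,-1]))
k=lambda dz: honer(h,lev(a,.125))+[0,0,dz]
p=np.array(get_tcp_pos()); movel(p+[0,0,.1],v=.25)
move_pose(k(.09),Q); movel(k(-.012),v=.12)
f0=np.array(get_ft_force()); command_gripper(.2); print(get_grip_width()*88,get_finger_force(),np.array(get_ft_force())-f0)
wait(.3); command_gripper(1.0); movel(k(.12),v=.25); 
im=read_camera("scene"); import cv2
g=im.max(2)[255:300,435:480]; m=cv2.connectedComponentsWithStats((g<45).astype(np.uint8))
print(m[2][1:],m[3][1:]+[435,255])
for a in(.3,.37,.45,.52): print(a,proj("scene",honer(h,lev(a,.125))))
wsnap("w4"); print(get_time())
E
```

```text
31.686666241417164 29.999596774578094 [ 0.47582387 -4.69826192 -4.75754747]
[[ 18  11  16  22 268]
 [  7  41   5   4  13]] [[460.48134328 276.48134328]
 [443.84615385 298.07692308]]
0.3 [452.23507863 272.33061192]
0.37 [456.07848624 274.27632954]
0.45 [460.27775818 276.68459776]
0.52 [463.75827038 278.93866714]
15.9417
```

The lever is now at about 0.45, matching the mark. Next, one look down at the tray.

```bash
python3 - <<'E'
from h import *
import cv2
t=E_["t"]
Q=quat(frame(Rz(t[2])@[1,0,0],[0,0,-1]))
move_pose([t[0]-.14,t[1],.33],Q); wsnap("w5"); print(get_time())
cv2.imwrite("pics/w5b.png",cv2.resize(cv2.imread("pics/w5.png"),(800,600),interpolation=cv2.INTER_CUBIC))
E
```

```text
17.775
```

View pics/w5b.png

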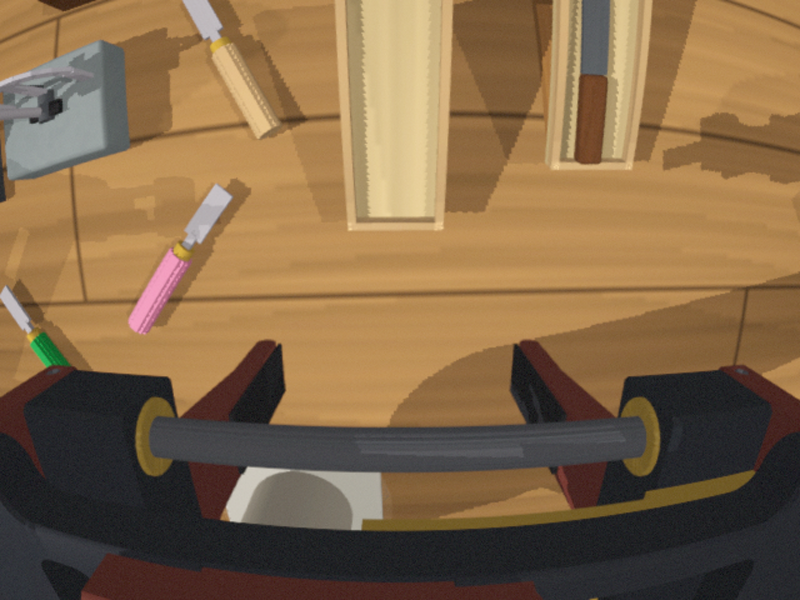

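The tray's downhill rim corners are at (347,229) and (443,229), and its sides leave the top edge at x=335 and 454. I'll refit with all views.

```bash
python3 - <<'E'
from h import *
T3=np.load("pics/w3.npy");T5=np.load("pics/w5.npy")
def mk(pitch,z):
  def ft(p):
    P=lambda l:Rz(p[2])@R.from_euler('y',-np.deg2rad(25)).as_matrix()@np.array(l)+[p[0],p[1],p[3] if z else .085]
    C=lambda a,b:P((a*.123,b*.046,.012)); o=[]
    for (n,u),(a,b) in [(tc(607,110),(1,1)),(tc(733,114),(1,-1)),(tc(716,428),(-1,-1)),(tc(596,422),(-1,1)),(sc(12,140),(1,-1)),(sc(122,178),(1,1)),(sc(270,82),(-1,1)),(sc(172,45),(-1,-1))]:
        o+=list(proj(n,C(a,b))-u)
    for T,u,(a,b) in [(T5,(347,226),(-1,1)),(T5,(443,226),(-1,-1)),(T3,(645,280),(1,1)),(T3,(430,490),(-1,1))]:
        o+=list(wproj(T,C(a,b))-np.array(u)/1.25)
    for b,u0 in((1,335),(-1,454)):   # rim edge crossing of row 0 in w5
        q=[wproj(T5,P((s,b*.046,.012)))*1.25 for s in(-.03,.03)]
        o.append((q[0][0]+(0-q[0][1])*(q[1][0]-q[0][0])/(q[1][1]-q[0][1])-u0)/1.25)
    return o
  return ft
t=fit(mk(25,0),E_["t"]); fit(mk(25,1),list(E_["t"])+[.085])
d=dict(E_); d["t"]=t; np.savez("est.npz",**d)
E
```

```text
[ 0.4864 -0.1381 -0.0142] res px [-0.9 -1.6 -1.3 -1.9 -0.9 -1.7 -1.  -0.9 -2.  -1.5 -0.1 -0.8 -1.1 -1.7
 -2.3 -0.4  0.7  1.  -0.   0.2  6.3  9.7 -0.4 -1.4 -1.6 -1.6]
[ 0.485  -0.1388 -0.0143  0.0781] res px [-0.8 -0.5 -1.2 -0.8 -0.9 -1.  -0.8 -0.2 -1.6  0.1  0.1  0.9 -1.  -0.2
 -2.2  1.1  1.9  1.5  0.   0.8  1.1  9.5 -0.9 -4.2 -0.1 -1.4]
```

```bash
python3 - <<'E'
from h import *
c=E_["c"]; t=E_["t"]
Qc=quat(frame(Rz(c[2])@[1,0,0],[0,0,-1])); RT=Rtray(t[2]); Qt=quat(frame(RT[:,0],-RT[:,2]))
move_pose(ch(c,(-.03,0,.12)),Qc); movel(ch(c,(-.03,0,.010)),v=.12)
command_gripper(.1); w=get_grip_width()*88; print("grip mm",w,get_finger_force())
if w<24: raise SystemExit("missed")
movel(ch(c,(-.03,0,.27)),v=.2)
move_pose(tray(t,(-.033,0,.13)),Qt); print(get_grip_width()*88,get_tcp_pos(),get_joint_pos(),get_time())
wsnap("w6")
import cv2; cv2.imwrite("pics/w6b.png",cv2.resize(cv2.imread("pics/w6.png"),(800,600),interpolation=cv2.INTER_CUBIC))
E
```

```text
grip mm 27.633587200644822 29.999647736549377
27.857919949555438 [ 0.40276458 -0.13721068  0.18943822] [-0.50151469  0.04545246  2.33639125  0.51196804  0.41684417  0.6477102 ] 23.3833
```

View pics/w6b.png

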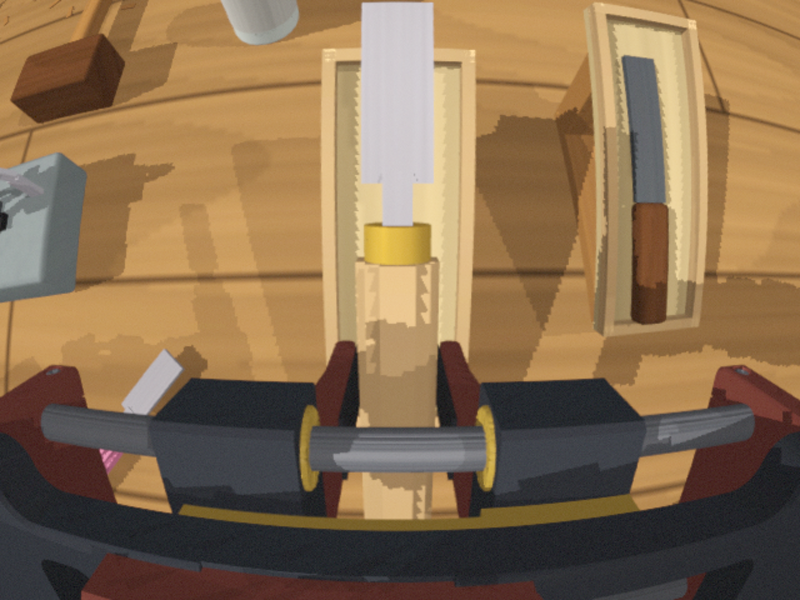

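The chisel is held straight and centred over the tray: handle axis at x≈398, tray rims at 323 and 475, uphill corners at row ~50. Checking the uphill corner prediction, then lowering.

```bash
python3 - <<'E'
from h import *
t=E_["t"]; T=np.load("pics/w6.npy")
print([wproj(T,tray(t,(.123,b*.046,.012)))*1.25 for b in(1,-1)])
print("edge",wproj(T,tray(t,(.097,0,.12+.0165)))*1.25)
f0=np.array(get_ft_force())
movel(tray(t,(-.033,0,.022)),v=.15)
hit=movel(tray(t,(-.033,0,.002)),v=.03,until_force=5)
p=np.array(get_tcp_pos()); l=Rtray(t[2]).T@(p-[t[0],t[1],.085])
print(hit,l,np.array(get_ft_force())-f0,get_finger_force(),get_time())
E
```

```text
[array([320.97999033,  45.51848564]), array([473.15584362,  45.65711192])]
edge [397.17721051  10.07387534]
True [-0.03281024 -0.00015208  0.01019607] [-0.49649974 -0.1062726   0.69282713] 29.99672144651413 25.0167
```

```bash
python3 - <<'E'
from h import *
import cv2
t=E_["t"]
movel(tray(t,(-.033,0,.0085)),v=.02,until_force=8); print(get_ft_force(),get_finger_force()); wait(.2)
command_gripper(.42); wait(.3)
movel(tray(t,(-.033,0,.05)),v=.06); movel(tray(t,(-.033,0,.16)),v=.2); command_gripper(1.0)
wsnap("w7"); print(get_time())
cv2.imwrite("pics/w7b.png",cv2.resize(cv2.imread("pics/w7.png"),(800,600),interpolation=cv2.INTER_CUBIC))
T=np.load("pics/w7.npy"); print("edge pred",wproj(T,tray(t,(.097,0,.0165)))*1.25)
# chisel blade found by colour (bright, unsaturated) within the tray
im=cv2.imread("pics/w7.png"); s=cv2.cvtColor(im,cv2.COLOR_BGR2HSV)
u0,v0=wproj(T,tray(t,(.11,.036,0))).astype(int);u1,v1=wproj(T,tray(t,(.0,-.036,0))).astype(int)
m=((s[...,1]<50)&(s[...,2]>130)).astype(np.uint8); mm=np.zeros_like(m); mm[v0:v1,u0:u1]=m[v0:v1,u0:u1]
ys,xs=np.nonzero(mm); print("blade px x",xs.min()*1.25,xs.max()*1.25,"y",ys.min()*1.25,ys.max()*1.25,len(xs))
g=lambda y:(xs[np.abs(ys-y)<4].mean()*1.25)
print("axis x at ends",g(ys.min()+5),g(ys.max()-5))
ims=read_camera("scene"); h=E_["h"]
k=ims.max(2)[255:300,435:480]; mm=cv2.connectedComponentsWithStats((k<45).astype(np.uint8)); print(mm[3][1:]+[435,255])
E
```

```text
[-8.90232714 -0.11320276 18.12669058] 30.012651085853577
28.825
edge pred [397.28029394  89.48448519]
blade px x 378.75 416.25 y 86.25 203.75 2575
axis x at ends 397.8588516746412 397.5
[[460.46323529 276.45588235]
 [443.64285714 298.14285714]]
```

The blade edge is at (398,86) against a predicted (397,89). It lies straight along the slope and the lever hasn't moved, so I'm handing in.

```bash
python3 -c "
from station import *
print(job_done(),get_time())"
```

```text
the job is handed in; nothing more can be done
the job is handed in; nothing more can be done
```

I handed the job in at about 29 s: by my measurements the lever is at about 0.45 rad (mark 0.44–0.45), and the chisel lies flat along the empty tray, blade uphill, lowered in by the gripper; no verdict was returned.

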